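Snap the lid that fits onto the open tub

ROBOT

A 6-joint arm with a two-finger parallel gripper is mounted at the origin on the work surface. World frame = base frame: x ahead of the robot, y to its left, z up, the work surface at z = 0. Lengths are in m, angles in rad, forces in N, time in s.
With the tool pointing down it reaches from about 0.325 to 0.875 m from the base axis. Payload 4.4 kg.
Tool frame: the origin (TCP) lies at the very end of the fingers, on their centre line; the grasp point (between the pads) lies 19 mm behind it; z points along the fingers, y is the direction in which the jaws open and shut (so a half turn about z gives the same grasp; the last joint's range is limited). The gripper opens to 85 mm and grips with 20 to 120 N. Pads are 22 mm wide; open, the fingers measure 114 mm over their backs; the gripper's body (76 mm by 85 mm) begins 54 mm behind the grasp point. The pads swing forward as they close: fully open they stand 13 mm farther back than shut.
Start: joints at [-1.292, 0.207, 1.542, -0, 1.393, -0.15], TCP at [0.239, -0.523, 0.231] pointing down, gripper open.
Joint ranges: [-2.73, 2.73], [-0.86, 2.22], [0.23, 2.46], [-1.11, 4.25], [0.08, 2.63], [-2.82, 2.82]. Speed limits (rad/s): [2.79, 2.79, 3.14, 3.14, 3.14, 3.14].

INTERFACE

Orientations are given as [roll, pitch, yaw] about the fixed x, y, z axes, in that order (R = Rz(yaw) Ry(pitch) Rx(roll)).
In Python, from bench import manip gives the robot as it stands. Calls block until the motion is done:
- manip.movep(position, orientation): joint-space move of the TCP to a pose.
- manip.servo_line(position, orientation=None, max_speed=0.15, f_stop=None): straight line of the TCP; orientation=None keeps the orientation; max_speed is the mean speed in m/s. With f_stop (N) it stops when the force on the tool has changed by that much, and returns True; else False.
- manip.move_j(angles): joint-space move.
- manip.command_gripper(opening, f_grip=None): finger opening in m; f_grip is the grip in N (None keeps the last); returns when the fingers have stopped.
- manip.pause(seconds).
- manip.inverse_kinematics(position, orientation): joint angles nearest the present ones, or None.
- manip.get_image(name): name is "scene" or "top"; returns a dict with "image" (384x512x3 uint8, red, green, blue), "z_map" (384x512 float32, m along the optical axis (not along the pixel's ray), 0 where there is no reading), "vfov" (degrees; the focal length in pixels is half the picture's height over the tangent of half this angle, whatever the lens; pixels are square), "cx", "cy" (the principal point, pixels), "R" (3x3) and "t" (3): a world point X has camera coordinates R X + t. Camera axes: x right, y down, z forward; pixel columns grow to the right and rows downward; lengths in m; the calibration is good to about 2 mm. A picture is of the moment at which its call begins.
A pose or a line that the arm cannot do raises manip.IKError and nothing moves.
- manip.hand_in(): hands the job in, once; it reports no verdict.
Readings, each from a call of its own:
- manip.current_t(): time.
- manip.current_q(): joint angles.
- manip.current_joint_vel(): joint speeds.
- manip.current_joint_torque(): joint torques, N m.
- manip.current_position(): TCP position.
- manip.current_orientation(): TCP orientation.
- manip.current_ft_force(): force on the tool from outside, world axes, zero at the start.
- manip.current_moment(): the same for the moment, N m.
- manip.current_finger_gap(): finger opening in m.
Only numpy, scipy, OpenCV 4.12 (cv2) and the standard library are available. Lean on these libraries where they do the work, as an engineer would, in place of code of your own. Each camera call takes 0.05 s, during which the arm holds its last target.

TASK

Close the open white plastic tub with the one of the three grey knobbed lids that fits its rim. Set that lid on the mouth and press it straight down until it snaps home with its flange flush on the rim all round, then let go of it and leave it there.

Things in the scene. Friction and masses are not known exactly. Their poses are not given: they have to be found in the camera images.
- tub_mouth (a point): Open white round tub, fixed to the shelf by a wooden foot ring: rim 116 mm across outside, 104 inside, 70 above the shelf. The point is the mouth's centre, level with the rim top; z up. Six sprung nubs reach 5 mm inward, 6 mm below the rim: the plug of the fitting lid rests on them 5 to 10 mm proud; a push of 5 to 15 N takes it past them until its flange's underside sits on the rim.
- lid_a_knob (a point): Grey plug lid, plug down: round flange 92 mm across, 4 thick; below it a plug 22 mm deep, 75 mm across at its widest, tapering to 64 at its foot; above it a central round knob 30 mm across, 30 tall, the grip. The point is on the axis half-way up the knob: 15 mm above the flange's top face, 19 above its underside, 41 above the plug's foot; z up. 55 to 105 g. Lids and tub lie in four interchangeable places.
- lid_b_knob (a point): Grey plug lid, plug down: round flange 120 mm across, 4 thick; below it a plug 22 mm deep, 99 mm across at its widest, tapering to 88 at its foot; above it a central round knob 30 mm across, 30 tall, the grip. The point is on the axis half-way up the knob: 15 mm above the flange's top face, 19 above its underside, 41 above the plug's foot; z up. 55 to 105 g. Lids and tub lie in four interchangeable places.
- lid_c_knob (a point): Grey plug lid, plug down: round flange 148 mm across, 4 thick; below it a plug 22 mm deep, 127 mm across at its widest, tapering to 116 at its foot; above it a central round knob 30 mm across, 30 tall, the grip. The point is on the axis half-way up the knob: 15 mm above the flange's top face, 19 above its underside, 41 above the plug's foot; z up. 55 to 105 g. Lids and tub lie in four interchangeable places.
Things that resemble listed ones, but are neither listed nor needed, are in the scene too. What is shaped like the part that bears lid_b_knob but green, pink or purple is not meant.

How it is judged:
At the end, for the whole second after the job is handed in: The lid with the 120 mm flange is snapped home on the tub: its flange rests on the rim (not more than 2.5 mm above it at the centre), centred within 10 mm, level within 0.05 rad, released and at rest (z of lid_b_knob in the frame of tub_mouth between 0.01 and 0.0215 m and horizontal distance between lid_b_knob and tub_mouth below 0.01 m and angle between lid_b_knob's own z axis and vertical below 0.05 rad and linear speed of lid_b below 0.02 m/s); the robot touches nothing.
It also fails if it takes over 40 s, if anything falls off the work surface, if the arm or the gripper's body presses on something with over 40 N, if the wrist force passes 120 N, or if a joint passes its speed limit or range.

## Working session

There is one attempt and no reset: what is moved stays moved. The work goes in short steps, each a Python script; the robot and the scene stay as the last script left them, time stands still between calls to the robot, and variables do not carry over. Pictures are saved under pics/ and viewed, and the job is handed in when it is done.

```bash
mkdir -p pics; ls; cat > h.py <<'E'
import numpy as np, cv2
from bench import manip
def grab(n):
    d=manip.get_image(n); np.savez(f'/tmp/{n}.npz',**{k:np.asarray(v) for k,v in d.items()}); return d
def load(n): return np.load(f'/tmp/{n}.npz')
def cloud(d):
    h,w=d['z_map'].shape; f=h/2/np.tan(np.radians(float(d['vfov']))/2)
    v,u=np.mgrid[:h,:w]; z=d['z_map']
    P=np.stack([(u-float(d['cx']))/f*z,(v-float(d['cy']))/f*z,z],-1)
    return (P-d['t'])@d['R']
def save(im,n): cv2.imwrite(f'pics/{n}.png',im[...,::-1])
E
python3 - <<'E'
from h import *
for n in('top','scene'):
    d=grab(n); save(d['image'],n+'0'); print(n,d['vfov'],d['cx'],d['cy'],d['R'],d['t'],(d['z_map']==0).sum())
E
```

```text
pics
top 42.069121195168194 255.3049861929422 191.04564787406434 [[ 0.0172194  -0.99977375  0.01248773]
 [-0.99823302 -0.01790058 -0.05666044]
 [ 0.05687115 -0.01149001 -0.99831541]] [0.07470798 0.47067586 1.61419156] 780
scene 50.19923001190791 258.24762585091617 184.11291393777702 [[ 0.81333465  0.58148328  0.01907747]
 [ 0.36327446 -0.48196149 -0.79733606]
 [-0.45444298  0.6554314  -0.603234  ]] [-0.45075162 -0.05004714  1.3985886 ] 805
```

View pics/top0.png

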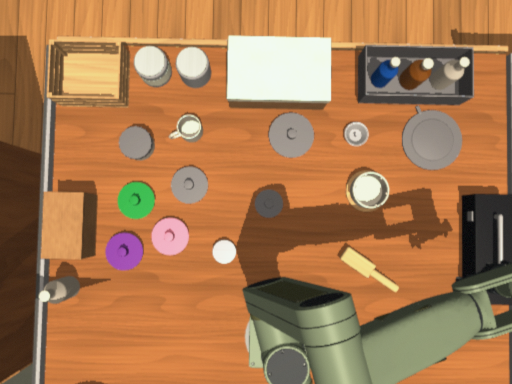

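View pics/scene0.png

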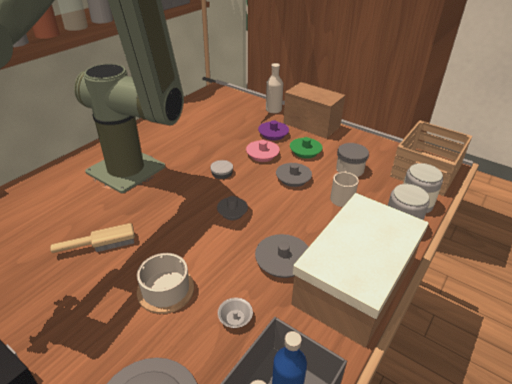

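The top view shows grey knobbed lids at (291,134) large, (189,184) medium and (268,203) small, with the tub at (368,190). The scene view agrees. Next I'll measure them in the depth data.

```bash
python3 - <<'E'
from h import *
for n,rois in (('top',{'L':(291,134),'M':(189,184),'S':(268,203),'tub':(368,190)}),('scene',{'L':(283,255),'M':(294,174),'S':(233,207),'tub':(164,280)})):
    d=load(n); C=cloud(d)
    ok=d['z_map']>0
    fl=C[ok]; fl=fl[abs(fl[:,2])<.02]; print(n,'floor med',np.median(fl[:,2]))
    for k,(u,v) in rois.items():
        m=np.zeros(ok.shape,bool); m[max(0,v-45):v+45,max(0,u-45):u+45]=1
        P=C[m&ok]; c0=np.median(C[v-2:v+3,u-2:u+3].reshape(-1,3),0)
        P=P[np.hypot(*(P-c0)[:,:2].T)<.09]
        for lo,hi,nm in ((.016,.036,'flange'),(.046,.062,'knob'),(.062,.078,'rim')):
            Q=P[(P[:,2]>lo)&(P[:,2]<hi)]
            if len(Q)<8: continue
            (x,y),r=cv2.minEnclosingCircle(Q[:,:2].astype(np.float32))
            print(n,k,nm,len(Q),'circ',round(x,4),round(y,4),'D',round(2*r,4),'mean',Q.mean(0).round(4),'zmed',np.median(Q[:,2]).round(4))
E
```

```text
top floor med 0.0004933056970229963
top L flange 1506 circ 0.653 -0.0305 D 0.1487 mean [ 0.6526 -0.0302  0.026 ] zmed 0.0261
top L knob 61 circ 0.6523 -0.0303 D 0.0298 mean [ 0.6519 -0.0299  0.0553] zmed 0.0554
top M flange 994 circ 0.484 0.2974 D 0.1205 mean [0.4836 0.2969 0.026 ] zmed 0.026
top M knob 69 circ 0.4838 0.297 D 0.0298 mean [0.4839 0.297  0.0555] zmed 0.0557
top S flange 553 circ 0.429 0.0395 D 0.0919 mean [0.4285 0.0397 0.0262] zmed 0.0263
top S knob 63 circ 0.4285 0.0394 D 0.0297 mean [0.4294 0.0395 0.0552] zmed 0.0556
top tub flange 204 circ 0.474 -0.2772 D 0.1267 mean [ 0.4766 -0.2851  0.0223] zmed 0.0197
top tub knob 93 circ 0.4749 -0.2801 D 0.1159 mean [ 0.4817 -0.2898  0.0551] zmed 0.0559
top tub rim 236 circ 0.4756 -0.281 D 0.1172 mean [ 0.4745 -0.2811  0.0691] zmed 0.0689
scene floor med 0.00027105347683383863
scene L flange 1468 circ 0.6546 -0.0305 D 0.1504 mean [ 0.6476 -0.0372  0.0261] zmed 0.0261
scene L knob 108 circ 0.6528 -0.0302 D 0.0344 mean [ 0.6559 -0.0331  0.054 ] zmed 0.055
scene M flange 542 circ 0.4859 0.2968 D 0.1261 mean [0.4898 0.2893 0.026 ] zmed 0.0259
scene M knob 58 circ 0.4856 0.2973 D 0.0354 mean [0.4871 0.293  0.0537] zmed 0.0546
scene S flange 407 circ 0.4307 0.0378 D 0.0976 mean [0.4361 0.0327 0.0261] zmed 0.0261
scene S knob 78 circ 0.4311 0.0386 D 0.0328 mean [0.4329 0.0365 0.0538] zmed 0.0551
scene tub flange 499 circ 0.4801 -0.2817 D 0.1131 mean [ 0.4805 -0.2831  0.0262] zmed 0.026
scene tub knob 419 circ 0.4796 -0.2819 D 0.1145 mean [ 0.4798 -0.2836  0.0541] zmed 0.0539
scene tub rim 494 circ 0.4784 -0.2816 D 0.1187 mean [ 0.4796 -0.2837  0.0682] zmed 0.0687
```

```bash
python3 - <<'E'
from h import *
a=load('top')['image'][145:225,150:230];b=load('top')['image'][150:230,328:408]
save(np.hstack([cv2.resize(x,(400,400),interpolation=cv2.INTER_CUBIC) for x in(a,b)]),'crop0')
E
```

```text
(no output)
```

View pics/crop0.png

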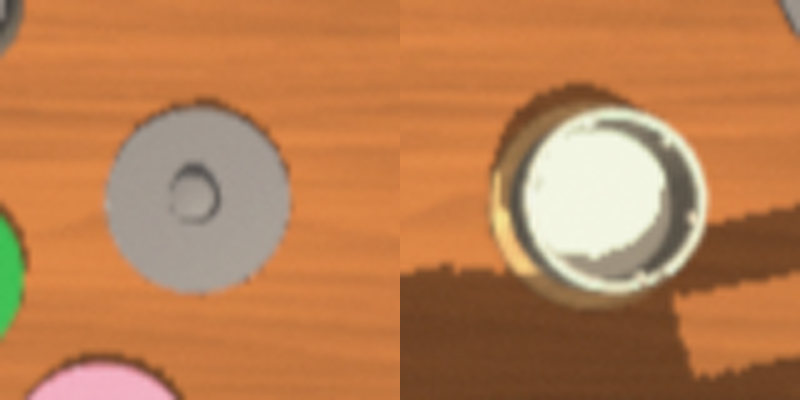

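The medium lid is lid_b at about (0.4845, 0.297), with a flange of 120.5 mm. The tub is at about (0.4765, -0.2813), and both cameras agree within 3 mm. Now I'll pick it up.

```bash
python3 - <<'E'
from h import *
print(manip.current_t(),manip.current_orientation(),manip.current_q())
best=None
for yaw in np.linspace(-3,3,13):
    o=[np.pi,0,yaw]; a=manip.inverse_kinematics([.4845,.297,.2],o);b=manip.inverse_kinematics([.4765,-.2813,.25],o)
    print(round(yaw,2),None if a is None else np.round(a,2),None if b is None else np.round(b,2))
E
```

```text
0.1 [-3.13955348e+00 -3.03588825e-04  4.28761663e-01] [-1.29251441e+00  2.07345409e-01  1.54282780e+00 -5.62797445e-06
  1.39348109e+00 -1.50479059e-01]
-3.0 [ 0.4   0.22  1.59  0.    1.33 -1.31] [-0.69  0.15  1.57  0.    1.42 -2.4 ]
-2.5 [ 0.4   0.22  1.59  0.    1.33 -1.81] None
-2.0 [ 0.4   0.22  1.59  0.    1.33 -2.31] None
-1.5 [ 0.4   0.22  1.59  0.    1.33 -2.81] [-0.69  0.15  1.57 -0.    1.42  2.38]
-1.0 None [-0.69  0.15  1.57 -0.    1.42  1.88]
-0.5 [ 0.4   0.22  1.59 -0.    1.33  2.47] [-0.69  0.15  1.57 -0.    1.42  1.38]
0.0 [ 0.4   0.22  1.59 -0.    1.33  1.97] [-0.69  0.15  1.57 -0.    1.42  0.88]
0.5 [ 0.4   0.22  1.59 -0.    1.33  1.47] [-0.69  0.15  1.57 -0.    1.42  0.38]
1.0 [ 0.4   0.22  1.59 -0.    1.33  0.97] [-0.69  0.15  1.57  0.    1.42 -0.12]
1.5 [ 0.4   0.22  1.59 -0.    1.33  0.47] [-0.69  0.15  1.57  0.    1.42 -0.62]
2.0 [ 0.4   0.22  1.59 -0.    1.33 -0.03] [-0.69  0.15  1.57  0.    1.42 -1.12]
2.5 [ 0.4   0.22  1.59  0.    1.33 -0.53] [-0.69  0.15  1.57  0.    1.42 -1.62]
3.0 [ 0.4   0.22  1.59  0.    1.33 -1.03] [-0.69  0.15  1.57  0.    1.42 -2.12]
```

```bash
python3 - <<'E'
from h import *
o=[np.pi,0,1.6]; x,y=.4845,.297
manip.command_gripper(.075,40)
manip.movep([x,y,.16],o)
manip.servo_line([x,y,.085],o,max_speed=.15)
hit=manip.servo_line([x,y,.032],o,max_speed=.06,f_stop=6)
print(hit,manip.current_position(),manip.current_t())
manip.command_gripper(.02,50)
print(manip.current_finger_gap(),manip.current_ft_force())
manip.servo_line([x,y,.22],o,max_speed=.15)
print(manip.current_finger_gap(),manip.current_ft_force(),manip.current_t())
d=grab('scene'); save(d['image'],'grasp'); C=cloud(d)
d=grab('top'); save(d['image'],'graspt')
E
```

```text
False [0.48493234 0.29718455 0.03239604] 5.0667
0.028401274404200986 [ 0.45580844 -0.11351387  2.90688066]
0.02861630120287263 [ 0.79677044 -0.0816967  -0.3765871 ] 6.95
```

View pics/grasp.png

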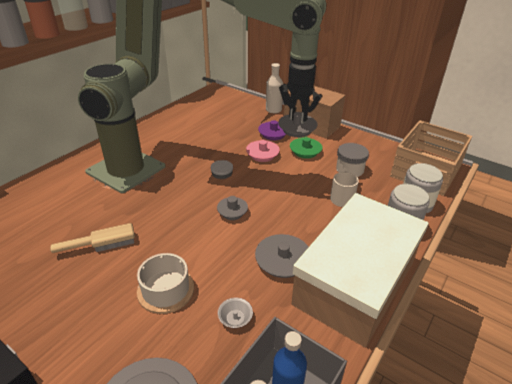

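The picture shows the lid hanging level in the jaws at (300,125), with a finger gap of 28.6 mm. I'll carry it over the tub and check its alignment.

```bash
python3 - <<'E'
from h import *
o=[np.pi,0,0.9]; x,y=.4765,-.2813
manip.movep([x,y,.20],o)
manip.servo_line([x,y,.15],o)
manip.pause(.2)
p=np.array(manip.current_position());print(p,manip.current_finger_gap(),manip.current_t(),manip.current_ft_force())
for n in('scene','top'):
    d=grab(n); save(d['image'],'over_'+n); C=cloud(d); ok=d['z_map']>0
    Q=C[ok]; r=np.hypot(Q[:,0]-x,Q[:,1]-y)
    for a,b in((.132,.152),(.06,.078)):
        S=Q[(r<.075)&(Q[:,2]>a)&(Q[:,2]<b)]
        if len(S)<10: continue
        c,R=cv2.minEnclosingCircle(S[:,:2].astype(np.float32))
        A=np.c_[S[:,:2]-[x,y],np.ones(len(S))]; k=np.linalg.lstsq(A,S[:,2],rcond=None)[0]
        print(n,a,len(S),c,2*R,'z',np.median(S[:,2]),'plane',k)
d=load('scene');save(cv2.resize(d['image'][170:340,80:260],(720,680))[:600],'overcrop')
E
```

```text
[ 0.47746586 -0.28194499  0.15154615] 0.028015408055622606 9.8083 [ 0.03899955 -0.02384086  0.2079235 ]
scene 0.132 1418 (0.47870489954948425, -0.2820270359516144) 0.12240840494632721 z 0.14499724944857983 plane [ 0.00024672 -0.00021023  0.14502772]
scene 0.06 354 (0.4800713360309601, -0.2824557423591614) 0.11561689525842667 z 0.06863339271722263 plane [-0.01724886  0.01143585  0.06830995]
top 0.132 561 (0.47671324014663696, -0.2814483642578125) 0.11998342722654343 z 0.14474328924104268 plane [-0.00048303  0.00436048  0.14468345]
top 0.06 87 (0.4786035120487213, -0.2532782554626465) 0.10136579722166061 z 0.06970471772669913 plane [ 0.00784445 -0.01050832  0.06940203]
```

View pics/overcrop.png

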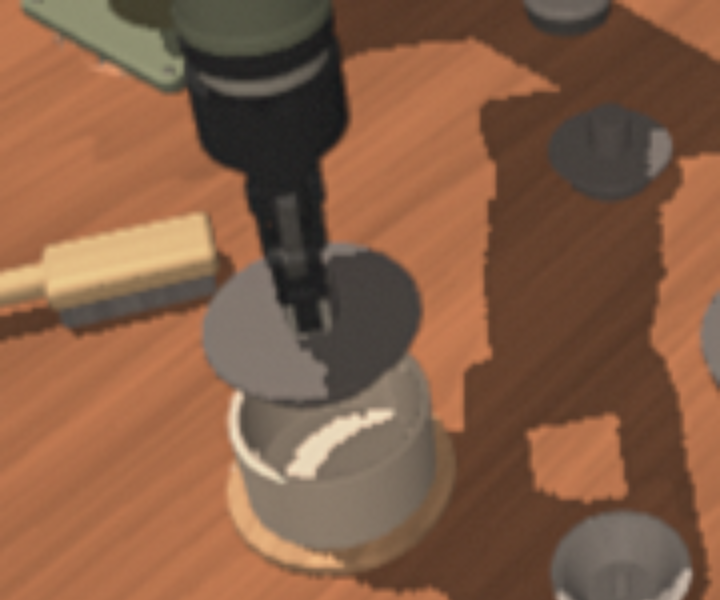

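The lid is level and centred over the tub to about 1 mm in both cameras. Now I'll lower it and press.

```bash
python3 - <<'E'
from h import *
o=[np.pi,0,0.9]; x,y=.4765,-.2813
manip.servo_line([x,y,.112],o)
S=lambda t:print(t,np.round(manip.current_position(),4),np.round(manip.current_ft_force(),1),round(manip.current_finger_gap(),4),manip.current_t())
S('above')
manip.command_gripper(.02,90)
h=manip.servo_line([x,y,.084],o,max_speed=.03,f_stop=4); S(('seat',h))
h=manip.servo_line([x,y,.072],o,max_speed=.02,f_stop=28); S(('press',h))
manip.pause(.2); S('hold')
E
```

```text
above [ 0.4761 -0.281   0.1116] [-0.5  0.8 -0.1] 0.028 10.3083
('seat', True) [ 0.4763 -0.2807  0.0878] [ 1.4 -0.2  0.7] 0.0275 11.2667
('press', True) [ 0.4767 -0.281   0.0809] [-1.   0.1  3.2] 0.0275 11.7917
hold [ 0.4768 -0.281   0.0809] [-0.7  0.8  4.5] 0.0275 11.9917
```

```bash
python3 - <<'E'
from h import *
o=[np.pi,0,0.9]; x,y=.4768,-.281
S=lambda t:print(t,np.round(manip.current_position(),4),np.round(manip.current_ft_force(),1),round(manip.current_finger_gap(),4),manip.current_t())
h=manip.servo_line([x,y,.074],o,max_speed=.02,f_stop=28); S(('press',h))
manip.command_gripper(.06); S('open')
manip.servo_line([x,y,.16],o); manip.movep([.45,0,.3],o); manip.pause(.2); S('away')
for n in('scene','top'):
    d=grab(n); save(d['image'],'fin_'+n); C=cloud(d); ok=d['z_map']>0
    Q=C[ok]; r=np.hypot(Q[:,0]-x,Q[:,1]-y)
    for a,b in((.066,.084),(.094,.114)):
        P=Q[(r<.075)&(Q[:,2]>a)&(Q[:,2]<b)]
        if len(P)<10: continue
        c,R=cv2.minEnclosingCircle(P[:,:2].astype(np.float32))
        A=np.c_[P[:,:2]-[x,y],np.ones(len(P))]; k=np.linalg.lstsq(A,P[:,2],rcond=None)[0]
        print(n,a,len(P),c,2*R,'z',np.median(P[:,2]),'plane',k)
d=load('scene');save(cv2.resize(d['image'][220:340,90:240],(750,600)),'fincrop')
E
```

```text
('press', True) [ 0.4767 -0.281   0.0809] [-1.4  0.3  4.4] 0.0269 12.25
open [ 0.4766 -0.2808  0.0805] [ 0.4 -0.2 -0.2] 0.0597 12.6667
away [ 0.45   -0.0009  0.2992] [ 0.3  0.3 -1.1] 0.06 14.7417
scene 0.066 1496 (0.4784137010574341, -0.2804844379425049) 0.12289741635322571 z 0.07407725513198796 plane [-0.00494574  0.0030684   0.07421446]
scene 0.094 136 (0.4776551127433777, -0.2817661166191101) 0.033063262701034546 z 0.10372306503782616 plane [-0.12483943  0.10447212  0.10345183]
top 0.066 1028 (0.47528496384620667, -0.2813290059566498) 0.12111707031726837 z 0.0743927871171824 plane [-0.00255318  0.00668987  0.07444679]
top 0.094 77 (0.47626155614852905, -0.2801034450531006) 0.030373431742191315 z 0.10475335609963939 plane [-0.0464448   0.04456624  0.1042258 ]
```

View pics/fincrop.png

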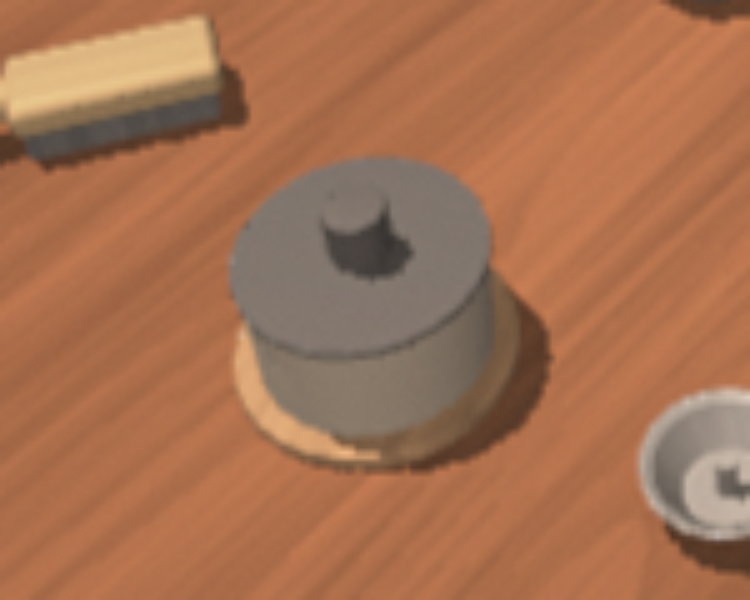

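The picture shows the lid flush all round on the tub. The flange top is at 74.1 to 74.4 mm against an expected 74, it is level, and it is centred within about 2 mm. I'm handing in.

```bash
python3 -c "
from bench import manip
manip.hand_in()"
```

```text
the job is handed in; nothing more can be done
```

I put the 120 mm lid (lid_b) on the tub, pressed it down until it snapped home, let go and moved the arm clear. I then handed the job in at about 15 s of the 40 s allowed.

**Pressing:** the plug first met the nubs with the TCP at z = 87.8 mm. The lid then went down to 80.9 mm, and a second push, again stopped at a 28 N force change, moved it no further.

**Final checks, arm away from the tub:**

| Check | Measured | Needed |
|---|---|---|
| Flange top height | 74.1 mm (scene), 74.4 mm (top) | 74 mm if flush, up to 76.5 mm allowed |
| Tilt | under 0.01 rad | below 0.05 rad |
| Centring | within about 2 mm | within 10 mm |

The two cameras put the lid's centre about 3 mm apart in x, and they differed by about the same amount for the tub. None of the checks failed.

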